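# Clamp a bottle in the cutting jig with its thumbwheel

## Task

Get the small bottle ready for cutting in the bottle jig. First slide it along its cradle, cap under the wooden arch, until the cap is fully home against the end stop and let go of it; then roll the recessed thumbwheel by its exposed rim until the round jaw is snug against the bottle's base, with no gap. Move the jaw only by the thumbwheel, never by touching the jaw, and leave the other things on the desk where they are.

Things in the scene. Friction and masses are not known exactly. Their poses are not given: they have to be found in the camera images.
- jig: Plywood bottle jig fixed to the desk; base plate 110 (x) x 360 (y) x 12 mm, origin at the centre of its underside. Its y runs along it, from the tailstock (thumbwheel end) to the arch and end stop; z up. A V cradle along y (y = -40 to +90 mm, 33 mm wide, upper edges 41 mm over the desk) carries the lying bottle; beside the cradle it is free down to the base plate.
- stop_face (a point): Centre of the end stop's inner face, under the arch, 60 mm over the desk (on the bottle's axis), at jig x = 0, y = +140 mm; axes as the jig's. The bottle is home when its cap's end touches this face. The arch stands at jig y = +106 to +140 mm: two posts 46 mm apart, 62 mm over all, roof underside 84 mm and top 92 mm over the desk.
- bottle_mid (a point): Middle of the cylindrical part (50 mm diameter, 105 mm long) of the small rigid green bottle, 150 mm long with its cap, about 45 g, lying loose in the cradle, axis 60 mm over the desk. Its y points to the cap. At the start the cap is 15 to 30 mm short of the stop. It can be gripped across its diameter from above (fingers either side, along jig x) and slid along the cradle.
- bottle_cap (a point): End face of the bottle's white cap (28 mm diameter), on the axis, 97.5 mm from bottle_mid along the bottle's +y.
- bottle_base (a point): Flat base of the bottle, on the axis, 52.5 mm from bottle_mid along the bottle's -y.
- wheel_top (a point): Top of the exposed rim of the black ribbed rubber thumbwheel, 96 mm over the desk; axes as the jig's. The wheel (50 mm diameter, 14 mm wide, axle along jig x) is sunk in a slot of the grey tailstock (60 mm in x, 76 mm in y, this point in its middle; top 88 mm over the desk), so 8 mm of rim stand out. Its axle is rigid; the rubber tread yields well under 1 mm.
- jaw_face (a point): Centre of the front face of the jaw, a grey disc of 32 mm diameter on a steel rod, 60 mm over the desk, facing the bottle's base (jig +y). At the start it lies 50 mm past wheel_top along jig y; with the bottle home it must travel about 38 to 50 mm to touch the base. Not to be touched by the robot.
- jaw (a joint): Travel of the jaw in m, 0 at the start (fully back), growing towards the bottle, at most 0.065. It moves as far as the wheel's rim does (25 mm per radian).
- thumbwheel (a joint): Turn of the thumbwheel in rad, 0 at the start; grows, up to 2.6, as the top of the rim rolls to jig +y. Press a shut fingertip lightly down on top of the rim (about 5 N, until it is felt) and drag it level along jig +y: the rim follows, 15 to 20 mm a stroke; lift, go back, repeat. It takes about 1 N at the rim, stays where left, and slips under the finger once the jaw is tight.
- tall_bottle: Bystander: larger standing green bottle, 66 mm diameter, 190 mm high; origin at the centre of its underside.
- tape: Bystander: roll of tape lying flat, 90 mm diameter, 24 mm high; origin at the centre of its underside.
- cutter: Bystander: closed utility knife, 24 x 150 mm, 21 mm high, lying along its y; origin at the centre of its underside.
- cup: Bystander: white cup, 72 mm diameter, 100 mm high; origin at the centre of its underside.
Not all that is in view belongs to the job. What is shaped like the part that bears bottle_mid but pink or yellow is not meant.

How it is judged:
On the way, in this order (a step that is already met when the one before it is completed fails the run):
1. the bottle lies in the cradle, cap home against the stop, let go (y of bottle_cap in the frame of stop_face above -0.006 m and z of bottle_mid in the frame of jig between 0.055 and 0.066 m and x of bottle_mid in the frame of jig between -0.006 and 0.006 m and angle between the y axis of bottle_mid and the y axis of jig, either way round below 0.1 rad and contact force between the fingers and bottle below 0.1 N), for 0.2 s.
2. the thumbwheel has brought the jaw against the bottle's base (y of bottle_base in the frame of jaw_face below 0.002 m), for 0.2 s.
At the end, for the whole second after the job is handed in: The bottle lies at rest along the V cradle (centred within 6 mm, aligned within 0.1 rad), the end of its cap within 4 mm of the end stop, and the jaw's face within 2 mm of the bottle's base (y of bottle_cap in the frame of stop_face above -0.004 m and z of bottle_mid in the frame of jig between 0.055 and 0.066 m and x of bottle_mid in the frame of jig between -0.006 and 0.006 m and angle between the y axis of bottle_mid and the y axis of jig, either way round below 0.1 rad and y of bottle_base in the frame of jaw_face below 0.002 m and linear speed of bottle below 0.01 m/s); the robot touches nothing.
It fails at once if the robot touches the jaw (contact force between any of the fingers, the arm and jaw above 1 N).
It fails at once if the tall bottle is moved more than 30 mm (distance of tall_bottle from where it was at the start of the episode above 0.03 m).
It fails at once if the tape is moved more than 30 mm (distance of tape from where it was at the start of the episode above 0.03 m).
It fails at once if the cutter is moved more than 30 mm (distance of cutter from where it was at the start of the episode above 0.03 m).
It fails at once if the cup is moved more than 30 mm (distance of cup from where it was at the start of the episode above 0.03 m).
It also fails if it takes over 51 s, if anything falls off the work surface, if the arm or the gripper's body presses on something with over 40 N, if the wrist force passes 120 N, or if a joint passes its speed limit or range.

## Robot

A 6-joint arm with a two-finger parallel gripper is mounted at the origin on the work surface. World frame = base frame: x ahead of the robot, y to its left, z up, the work surface at z = 0. Lengths are in m, angles in rad, forces in N, time in s.
With the tool pointing down it reaches from about 0.3 to 0.775 m from the base axis. Payload 14.6 kg.
Tool frame: the origin (TCP) lies at the very end of the fingers, on their centre line; the grasp point (between the pads) lies 19 mm behind it (pinch_z is the distance from the TCP to the grasp point, in m); z points along the fingers, y is the direction in which the jaws open and shut (so a half turn about z gives the same grasp; the last joint's range is limited). The gripper opens to 94 mm and grips with 3 to 60 N. Pads are 16 mm wide; open, the fingers measure 119 mm over their backs; the gripper's body (75 mm by 177 mm) begins 78 mm behind the grasp point.
Start: joints at [1.115, 0.3, 1.521, -0, 1.321, -0.067], TCP at [0.208, 0.509, 0.205] pointing down, gripper open.
Joint ranges: [-3.03, 3.03], [-0.79, 2.21], [0.23, 2.52], [-1.04, 4.18], [0, 3.07], [-2.55, 2.55]. Speed limits (rad/s): [2.22, 2.22, 2.57, 3.14, 3.14, 3.14].

## Interface

Orientations are given as [roll, pitch, yaw] about the fixed x, y, z axes, in that order (R = Rz(yaw) Ry(pitch) Rx(roll)).
In Python, from station import get_obs, camera, hand_in, pinch_z gives the robot as it stands.
- The arm moves only by the tool servo_tool, never from a script. Its argument "moves" is a list that holds one entry, the list of rows, each a list of 7 numbers: the turn, a rotation vector about the tool's x, y, z normalised to -1 to 1, where 1 is pi/2 rad, then the shift along the tool's x, y, z normalised to -1 to 1, where 1 is 500 mm, then the closure, from 0 (fully open) to 1 (shut). In form: [[[rx, ry, rz, x, y, z, hand], ...]]. A call has 1 to 12 rows; each row is the pose to reach, as a shift and turn from the pose measured when the call began, along the tool's axes at that moment; what a row does not reach only later rows make up. A row lasts 1/12 s, in which the tool goes at most 41.7 mm and 7.16 degrees, less where a joint would pass 70% of its speed; a pose out of reach is approached as far as the arm can. A call with a number of a shift or a turn outside -1 to 1 is refused whole. A call with a gripper value outside its range is refused whole. The fingers move at their own pace and stop on an object; "squeeze" is the grip in N (left out, the last holds). Time passes only in rows, so rows that repeat a pose let the fingers close. It gives the time, the measured TCP pose, the force and the opening at its end, in the units of the state.
- get_obs(): the state, without advancing time (a new reading comes with each control period).
- camera(name): name is "side" or "top"; returns a dict with "color" (420x560x3 uint8, red, green, blue), "intrinsics" (3x3 intrinsics, pixels), "rvec" (rotation vector, rad) and "tvec" (3), from world to camera coordinates, as OpenCV has them. Camera axes: x right, y down, z forward; pixel columns grow to the right and rows downward; lengths in m; the calibration is good to about 2 mm. A picture is of the moment at which its call begins. There is no depth.
- hand_in(): hands the job in, once; it reports no verdict.
The state is a dict: "time_s": time; "qpos": joint angles; "joint_vel": joint speeds; "tau": joint torques, N m; "ee_pos": TCP position; "eef_rot": TCP orientation; "force": force on the tool from outside, world axes, zero at the start; "moment": the same for the moment, N m; "grip_width": finger opening in m.
Only numpy, scipy, OpenCV 4.12 (cv2) and the standard library are available. Lean on these libraries where they do the work, as an engineer would, in place of code of your own. Each camera call takes 0.05 s, during which the arm holds its last target.

## Working session

There is one attempt and no reset: what is moved stays moved. The work goes in short steps, Python scripts to look and compute and a tool call to move; the robot and the scene stay as the last step left them, time stands still between calls to the robot, and variables do not carry over. Pictures are saved under pics/ and viewed, and the job is handed in when it is done.

Besides the shell and the picture viewer there is one more tool, called after "Emit:" by a JSON object that holds its "name" and its "arguments". servo_tool: Moves the arm, as the interface text tells. Scaled input: -1 to 1 covers 500 mm each way for a shift and pi/2 rad each way for a turn. Its arguments: {"type":"object","properties":{"moves":{"type":"array"},"squeeze":{"type":"number"}},"required":["moves"]}

```bash
mkdir -p pics; ls; python3 - <<'E'
from station import get_obs,camera,pinch_z
import cv2
print(get_obs(),pinch_z)
for n in("side","top"):
    c=camera(n);cv2.imwrite(f"pics/{n}0.png",c["color"][:,:,::-1]);print(n,c["intrinsics"],c["rvec"],c["tvec"])
E
```

```text
pics
{'time_s': 0.0, 'qpos': array([ 1.11536447e+00,  3.00454536e-01,  1.52161190e+00, -1.42738604e-05,
        1.32068738e+00, -6.65960858e-02]), 'joint_vel': array([ 6.16332977e-04,  1.04880440e-03, -1.78581398e-03,  4.83501687e-06,
        3.88670267e-04,  4.03492244e-05]), 'tau': array([-2.50358744e-04, -5.31824684e+01, -3.52726972e+01,  7.07186619e-02,
        2.46373558e-02, -2.94695084e-06]), 'ee_pos': array([0.20839522, 0.50869591, 0.20488238]), 'eef_rot': array([-3.14043315e+00, -6.34764795e-05,  2.75276039e+00]), 'force': array([ 0.13553377,  0.61004768, -0.20064824]), 'moment': array([-0.01662134, -0.01428863,  0.00787641]), 'grip_width': 0.09366529392997469} 0.0188
side [[431.89755774   0.         280.43293634]
 [  0.         431.89755774 207.58265252]
 [  0.           0.           1.        ]] [ 2.15725584 -0.53228972  0.27751319] [-0.48187959  0.21952549  0.90608937]
top [[498.86909532   0.         276.84926846]
 [  0.         498.86909532 204.93067332]
 [  0.           0.           1.        ]] [ 2.1851156  -2.18095795  0.09849735] [-0.01104844  0.56411955  1.12034238]
```

View pics/side0.png

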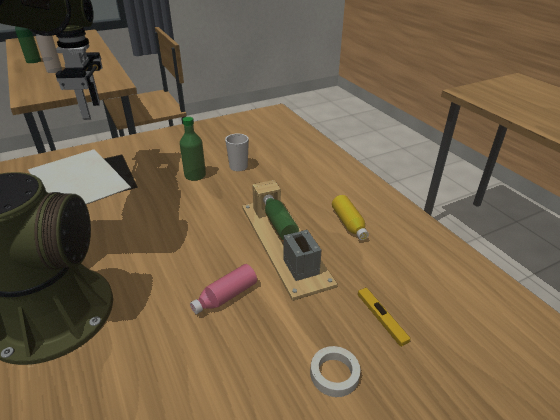

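View pics/top0.png

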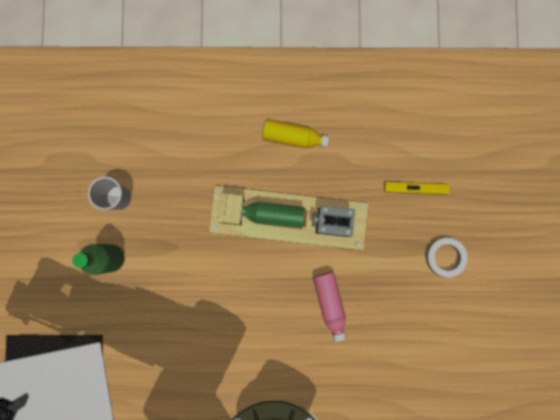

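The candidates in the top view are the green bottle lying in the jig at about (275,215), the yellow one at (293,134) and the pink one at (330,303). Only the green one lies in the cradle, so that is the target. I'll enlarge it to confirm and measure.

```bash
python3 - <<'E'
import cv2
a=cv2.imread("pics/top0.png")[175:260,200:380];cv2.imwrite("pics/topc.png",cv2.resize(a,None,fx=4.4,fy=4.4,interpolation=cv2.INTER_CUBIC))
a=cv2.imread("pics/side0.png")[175:300,235:345];cv2.imwrite("pics/sidec.png",cv2.resize(a,None,fx=4.8,fy=4.8,interpolation=cv2.INTER_CUBIC))
E
```

```text
(no output)
```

View pics/topc.png

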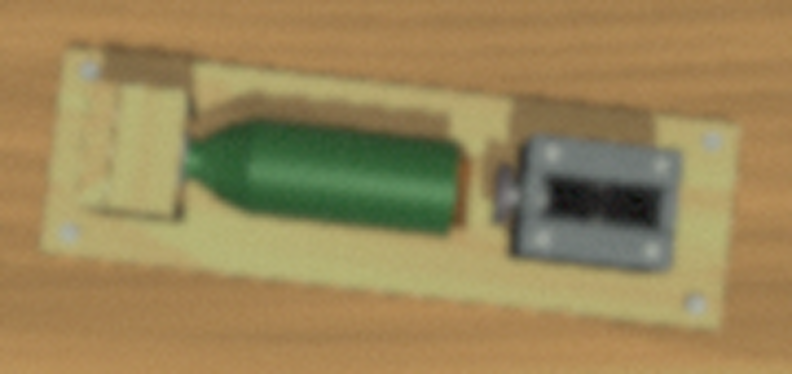

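View pics/sidec.png

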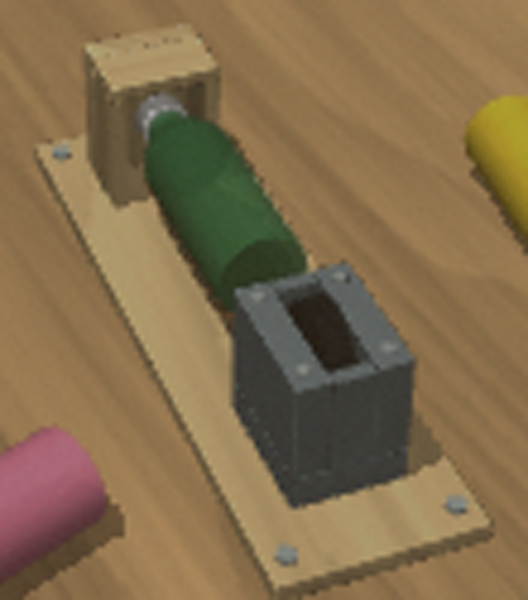

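```bash
cat > h.py <<'E'
import cv2,numpy as np
from scipy.optimize import least_squares
T=dict(K=np.array([[498.86909532,0,276.84926846],[0,498.86909532,204.93067332],[0,0,1]]),r=np.array([2.1851156,-2.18095795,0.09849735]),t=np.array([-0.01104844,0.56411955,1.12034238]))
S=dict(K=np.array([[431.89755774,0,280.43293634],[0,431.89755774,207.58265252],[0,0,1]]),r=np.array([2.15725584,-0.53228972,0.27751319]),t=np.array([-0.48187959,0.21952549,0.90608937]))
def proj(c,P): return cv2.projectPoints(np.array(P,float).reshape(-1,1,3),c['r'],c['t'],c['K'],None)[0].reshape(-1,2)
def ray(c,uv,z):
    R=cv2.Rodrigues(c['r'])[0];C=-R.T@c['t'];d=R.T@np.linalg.inv(c['K'])@np.array([uv[0],uv[1],1.]);return C+d*(z-C[2])/d[2]
def tc(u,v): return np.array([(u+.5)/4.4-.5+200,(v+.5)/4.4-.5+175])
def sc(u,v): return np.array([(u+.5)/4.8-.5+235,(v+.5)/4.8-.5+175])
def J2W(p,P):
    P=np.array(P,float).reshape(-1,3);x,y,a=p;c,s=np.cos(a),np.sin(a)
    return P@np.array([[c,s,0],[-s,c,0],[0,0,1]])+[x,y,0]
E
python3 - <<'E'
from h import *
top=[tc(*q) for q in[(66,42),(742,120),(718,328),(40,252)]]
W=[ray(T,q,.012) for q in top];print(np.round(W,4))
print([np.linalg.norm(W[i]-W[(i+1)%4]).round(4) for i in range(4)])
ydir=W[0]-W[1]; a0=np.arctan2(-ydir[0],ydir[1]);print(a0)
# which corner is jig +x
c=np.mean(W,0)
def jc(w): return J2W((0,0,-a0),(w-c)*[1,1,0])
loc=[jc(w)[0] for w in W];print(np.round(loc,3))
base=[[np.sign(l[0])*.055,np.sign(l[1])*.18,.012] for l in loc]
obs=[];mod=[];cam=[]
for q,b in zip(top,base): obs.append(q);mod.append(b);cam.append(T)
side=[((37,150),(-.055,.18,.012)),((490,522),(.055,-.18,.012)),((272,582),(-.055,-.18,.012)),
((85,47),(-.031,.140,.092)),((107,88),(-.031,.106,.092)),((218,68),(.031,.106,.092)),((190,27),(.031,.14,.092))]
for q,b in side: obs.append(sc(*q));mod.append(b);cam.append(S)
obs=np.array(obs)
def f(p): return (np.array([proj(k,J2W(p,m))[0] for k,m in zip(cam,mod)])-obs).ravel()
r=least_squares(f,[c[0],c[1],a0]);print(r.x);print(f(r.x).reshape(-1,2).round(1))
p=r.x;np.save("jig.npy",p)
# bottle base / tailstock
ts=[sc(*q) for q in[(235,292),(298,385),(412,357),(345,262)]]
print("tail side",[J2W((0,0,-p[2]),ray(S,q,.088)-[p[0],p[1],0])[0].round(4) for q in ts])
ts=[tc(*q) for q in[(530,133),(682,147),(670,270),(518,257)]]
print("tail top",[J2W((0,0,-p[2]),ray(T,q,.088)-[p[0],p[1],0])[0].round(4) for q in ts])
print("bottle top base edges",[J2W((0,0,-p[2]),ray(T,tc(*q),.060)-[p[0],p[1],0])[0].round(4) for q in[(460,143),(446,234)]])
print("shoulder",[J2W((0,0,-p[2]),ray(T,tc(*q),.060)-[p[0],p[1],0])[0].round(4) for q in[(258,122),(246,210)]])
E
```

```text
[[ 0.6131  0.1345  0.012 ]
 [ 0.5726 -0.2221  0.012 ]
 [ 0.4634 -0.208   0.012 ]
 [ 0.5024  0.1467  0.012 ]]
[np.float64(0.3588), np.float64(0.1102), np.float64(0.3569), np.float64(0.1114)]
-0.11308365463711846
[[ 0.055  0.179  0.   ]
 [ 0.055 -0.18   0.   ]
 [-0.055 -0.178  0.   ]
 [-0.056  0.179  0.   ]]
[ 0.53723735 -0.03455654 -0.11122689]
[[-1.6  0.5]
 [-1.1  0.3]
 [-0.3  0.3]
 [-1.6 -0.1]
 [-0.9 -0.8]
 [ 0.5  0.4]
 [ 0.3  1.5]
 [ 1.   2.4]
 [ 0.7  0.7]
 [ 0.2  0. ]
 [ 1.4  1.9]]
tail side [array([-0.0288, -0.0662,  0.088 ]), array([-0.0265, -0.1357,  0.088 ]), array([ 0.029 , -0.1373,  0.088 ]), array([ 0.0287, -0.0645,  0.088 ])]
tail top [array([ 0.0294, -0.0656,  0.088 ]), array([ 0.031 , -0.1406,  0.088 ]), array([-0.0297, -0.1408,  0.088 ]), array([-0.0318, -0.0662,  0.088 ])]
bottle top base edges [array([ 0.023 , -0.0334,  0.06  ]), array([-0.0234, -0.0314,  0.06  ])]
shoulder [array([0.022, 0.069, 0.06 ]), array([-0.0228,  0.0699,  0.06  ])]
```

```bash
cat >> h.py <<'E'
from scipy.spatial.transform import Rotation as Ro
def plan(jx,jy,z,yawoff=0,tilt=None):
    "normalised row to reach jig-frame point with tool y along jig x"
    from station import get_obs
    o=get_obs();p=np.load("jig.npy")
    w=J2W(p,[jx,jy,z])[0];R0=Ro.from_euler('xyz',o['eef_rot']);R1=Ro.from_euler('xyz',[np.pi,0,p[2]+np.pi/2+yawoff])
    sh=R0.inv().apply(w-o['ee_pos'])/.5; rv=(R0.inv()*R1).as_rotvec()/(np.pi/2)
    print("world",w.round(4),"row",rv.round(4),sh.round(4),"dist mm",np.linalg.norm(sh)*500)
def state():
    from station import get_obs
    o=get_obs();p=np.load("jig.npy");j=J2W((0,0,-p[2]),o['ee_pos']-[p[0],p[1],0])[0]
    f=J2W((0,0,-p[2]),o['force'])[0]
    print("t",round(o['time_s'],2),"jig",j.round(4),"F",f.round(2),"w",round(o['grip_width'],4),"yawerr",round(o['eef_rot'][2]-p[2]-np.pi/2,4),o['eef_rot'].round(3))
E
python3 - <<'E'
from h import *
print("tall base~",ray(S,(194,176),0),"cap",ray(T,(80,260),.19),"cup",ray(S,(238,166),0),ray(T,(105,193),.1))
plan(0,.02,.14);state()
E
```

```text
tall base~ [0.43999713 0.37275956 0.        ] cap [0.44268408 0.3717652  0.19      ] cup [0.58477228 0.36545106 0.        ] [0.58256342 0.35784038 0.1       ]
world [ 0.5395 -0.0147  0.14  ] row [-6.000e-04  4.000e-04  8.233e-01] [-1.0096 -0.7176  0.1306] dist mm 622.7303169754516
t 0.1 jig [-0.3871  0.5034  0.2049] F [0.17 0.32 0.69] w 0.0937 yawerr 1.2932 [-3.141 -0.     2.753]
```

The enlarged crops confirm it: the green bottle lies in the cradle, cap towards the arch, about 22 mm short. The measured 46 mm width, the tailstock and the plate sizes all agree with the given ones. First move is a waypoint clear of the tall bottle.

Emit:
{"name": "servo_tool", "arguments": {"moves": [[[0, 0, 0.823, -0.627, -0.519, 0, 0.2], [0, 0, 0.823, -0.627, -0.519, 0, 0.2], [0, 0, 0.823, -0.627, -0.519, 0, 0.2], [0, 0, 0.823, -0.627, -0.519, 0, 0.2], [0, 0, 0.823, -0.627, -0.519, 0, 0.2], [0, 0, 0.823, -0.627, -0.519, 0, 0.2], [0, 0, 0.823, -0.627, -0.519, 0, 0.2], [0, 0, 0.823, -0.627, -0.519, 0, 0.2], [0, 0, 0.823, -0.627, -0.519, 0, 0.2], [0, 0, 0.823, -0.627, -0.519, 0, 0.2], [0, 0, 0.823, -0.627, -0.519, 0, 0.2]]], "squeeze": 6}}

```text
time_s: 1.02
ee_pos: [0.4018, 0.1458, 0.2051]
eef_rot: [-3.141, 0.002, 1.448]
force: [-0.1, 1.1, -0.2]
grip_width: 0.0751
```

```bash
python3 -c "
from h import *
state();plan(0,.02,.13)"
```

```text
t 1.02 jig [-0.1546  0.1642  0.2051] F [-0.24  1.13 -0.22] w 0.0751 yawerr -0.0114 [-3.141e+00  2.000e-03  1.448e+00]
world [ 0.5395 -0.0147  0.13  ] row [-0.0001  0.0011 -0.0073] [-0.2846  0.3125  0.1505] dist mm 224.32507190723427
```

Emit:
{"name": "servo_tool", "arguments": {"moves": [[[0, 0, -0.007, -0.285, 0.3125, 0.12, 0.2], [0, 0, -0.007, -0.285, 0.3125, 0.15, 0.2], [0, 0, -0.007, -0.285, 0.3125, 0.15, 0.2], [0, 0, -0.007, -0.285, 0.3125, 0.15, 0.2], [0, 0, -0.007, -0.285, 0.3125, 0.15, 0.2], [0, 0, -0.007, -0.285, 0.3125, 0.15, 0.2], [0, 0, -0.007, -0.285, 0.3125, 0.15, 0.2], [0, 0, -0.007, -0.285, 0.3125, 0.15, 0.2], [0, 0, -0.007, -0.285, 0.3125, 0.15, 0.2]]]}}

```text
time_s: 1.77
ee_pos: [0.539, -0.0144, 0.1303]
eef_rot: [-3.141, 0.002, 1.459]
force: [0.1, -0.3, -0.4]
grip_width: 0.0756
```

```bash
python3 -c "
from h import *
from station import camera
state();plan(0,.02,.045)
for n,c in(('side',(slice(120,320),slice(200,380))),('top',(slice(150,280),slice(190,390)))):
    a=camera(n)['color'][:,:,::-1][c];cv2.imwrite('pics/%s1.png'%n,cv2.resize(a,None,fx=3,fy=3,interpolation=cv2.INTER_CUBIC))"
```

```text
t 1.77 jig [-0.0005  0.0203  0.1303] F [ 0.16 -0.29 -0.38] w 0.0756 yawerr -0.0002 [-3.141e+00  2.000e-03  1.459e+00]
world [ 0.5395 -0.0147  0.045 ] row [-0.0004  0.001  -0.0001] [-0.0003  0.001   0.1706] dist mm 85.31924464967389
```

View pics/side1.png

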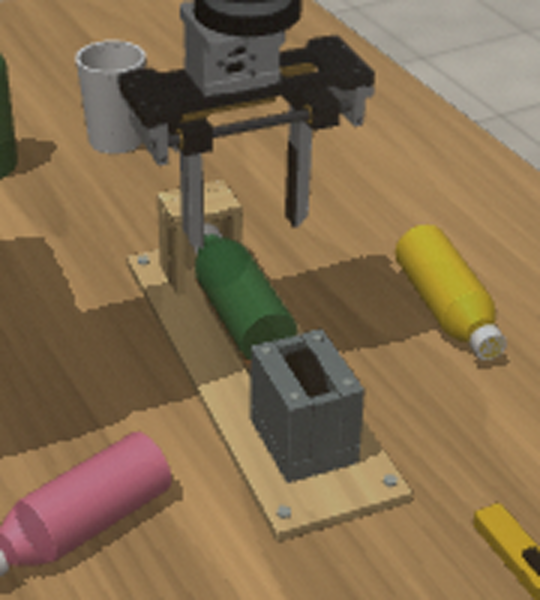

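View pics/top1.png

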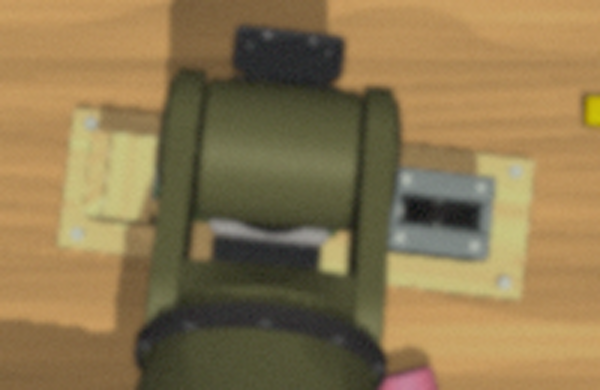

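The side view shows the fingers, with tips near crop (200,245) and (297,220), straddling the line of the bottle. I'll descend and close.

Emit:
{"name": "servo_tool", "arguments": {"moves": [[[0, 0, 0, 0, 0.001, 0.06, 0.2], [0, 0, 0, 0, 0.001, 0.12, 0.2], [0, 0, 0, 0, 0.001, 0.17, 0.2], [0, 0, 0, 0, 0.001, 0.17, 0.2], [0, 0, 0, 0, 0.001, 0.17, 0.35], [0, 0, 0, 0, 0.001, 0.17, 0.5], [0, 0, 0, 0, 0.001, 0.17, 0.6], [0, 0, 0, 0, 0.001, 0.17, 0.6], [0, 0, 0, 0, 0.001, 0.17, 0.6], [0, 0, 0, 0, 0.001, 0.17, 0.6]]], "squeeze": 6}}

```text
time_s: 2.7
ee_pos: [0.5397, -0.0141, 0.0471]
eef_rot: [3.141, 0.002, 1.46]
force: [-5.6, 1.3, 8.1]
grip_width: 0.0498
```

```bash
python3 -c "
from h import *
state();plan(0,.043,.045)"
```

```text
t 2.7 jig [0.0002 0.0206 0.0471] F [-5.73  0.68  8.14] w 0.0498 yawerr 0.0008 [3.141e+00 2.000e-03 1.460e+00]
world [0.542  0.0082 0.045 ] row [0.0005 0.001  0.0005] [ 0.0449 -0.0003  0.0041] dist mm 22.52449836886373
```

Gripped, but with a side load of −5.7 N and 8 N upward. The bottle sits slightly to +x, so I'll ease over and up.

Emit:
{"name": "servo_tool", "arguments": {"moves": [[[0, 0, 0, 0, 0.003, -0.002, 0.6], [0, 0, 0, 0, 0.004, -0.002, 0.6], [0, 0, 0, 0, 0.004, -0.002, 0.6]]]}}

```text
time_s: 2.95
ee_pos: [0.5421, -0.0144, 0.0486]
eef_rot: [3.14, 0.002, 1.46]
force: [0.4, 0.1, 0.7]
grip_width: 0.0499
```

```bash
python3 -c "
from h import *
state()"
```

```text
t 2.95 jig [0.0026 0.0206 0.0486] F [0.4  0.17 0.65] w 0.0499 yawerr 0.0008 [3.14e+00 2.00e-03 1.46e+00]
```

Emit:
{"name": "servo_tool", "arguments": {"moves": [[[0, 0, 0, 0.01, 0, 0, 0.6], [0, 0, 0, 0.02, 0, 0, 0.6], [0, 0, 0, 0.03, 0, 0, 0.6], [0, 0, 0, 0.034, 0, 0, 0.6], [0, 0, 0, 0.034, 0, 0, 0.6]]]}}

```text
time_s: 3.37
ee_pos: [0.544, 0.0032, 0.0485]
eef_rot: [3.14, 0.001, 1.461]
force: [-0.4, 0.5, 0.2]
grip_width: 0.05
```

```bash
python3 -c "
from h import *
state()"
```

```text
t 3.37 jig [0.0025 0.0383 0.0485] F [-0.45  0.44  0.19] w 0.05 yawerr 0.0015 [3.140e+00 1.000e-03 1.461e+00]
```

Emit:
{"name": "servo_tool", "arguments": {"moves": [[[0, 0, 0, 0.003, 0, 0, 0.6], [0, 0, 0, 0.006, 0, 0, 0.6], [0, 0, 0, 0.006, 0, 0, 0.6]]]}}

```text
time_s: 3.62
ee_pos: [0.5443, 0.0062, 0.0485]
eef_rot: [3.14, 0.002, 1.461]
force: [0.0, -0.0, -0.3]
grip_width: 0.0497
```

```bash
python3 -c "
from h import *
state()"
```

```text
t 3.62 jig [0.0025 0.0413 0.0485] F [ 0.05 -0.01 -0.29] w 0.0497 yawerr 0.0016 [3.140e+00 2.000e-03 1.461e+00]
```

Emit:
{"name": "servo_tool", "arguments": {"moves": [[[0, 0, 0, 0.003, 0, 0, 0.6], [0, 0, 0, 0.006, 0, 0, 0.6], [0, 0, 0, 0.006, 0, 0, 0.6]]]}}

```text
time_s: 3.87
ee_pos: [0.5445, 0.0085, 0.0484]
eef_rot: [3.14, 0.003, 1.461]
force: [-1.3, -6.7, 0.2]
grip_width: 0.0497
```

```bash
python3 -c "
from h import *
state()"
```

```text
t 3.87 jig [0.0024 0.0435 0.0484] F [-0.52 -6.83  0.15] w 0.0497 yawerr 0.0014 [3.140e+00 3.000e-03 1.461e+00]
```

Emit:
{"name": "servo_tool", "arguments": {"moves": [[[0, 0, 0, 0.003, 0, 0, 0.6], [0, 0, 0, 0.006, 0, 0, 0.6], [0, 0, 0, 0.006, 0, 0, 0.6]]]}}

```text
time_s: 4.12
ee_pos: [0.5447, 0.0106, 0.0483]
eef_rot: [3.14, 0.004, 1.461]
force: [-0.8, -7.3, 0.4]
grip_width: 0.0496
```

```bash
python3 -c "
from h import *
state()"
```

```text
t 4.12 jig [0.0024 0.0457 0.0483] F [ 0.03 -7.37  0.37] w 0.0496 yawerr 0.0012 [3.14  0.004 1.461]
```

Contact with the stop: 7 N, and the fingers now slip on the bottle. I'll release and lift.

Emit:
{"name": "servo_tool", "arguments": {"moves": [[[0, 0, 0, 0, 0, 0, 0.4], [0, 0, 0, 0, 0, 0, 0.3], [0, 0, 0, 0, 0, 0, 0.2], [0, 0, 0, 0, 0, 0, 0.2], [0, 0, 0, 0, 0, -0.04, 0.2], [0, 0, 0, 0, 0, -0.12, 0.2], [0, 0, 0, 0, 0, -0.2, 0.2], [0, 0, 0, 0, 0, -0.24, 0.2], [0, 0, 0, 0, 0, -0.24, 0.2]]]}}

```text
time_s: 4.87
ee_pos: [0.5465, 0.0112, 0.1734]
eef_rot: [3.132, 0.004, 1.461]
force: [0.6, -0.3, 0.7]
grip_width: 0.0752
```

```bash
python3 -c "
from h import *
from station import camera
p=np.load('jig.npy');d=J2W((0,0,p[2]),[.0024,0,0])[0];p[:2]+=d[:2];np.save('jig.npy',p);print(p)
state();plan(-.2,-.07,.17)
for n,c in(('side',(slice(120,320),slice(200,380))),):
    a=camera(n)['color'][:,:,::-1][c];cv2.imwrite('pics/%s2.png'%n,cv2.resize(a,None,fx=3,fy=3,interpolation=cv2.INTER_CUBIC))"
```

```text
[ 0.53962252 -0.03482293 -0.11122689]
t 4.87 jig [0.0017 0.0465 0.1734] F [ 0.63 -0.22  0.69] w 0.0752 yawerr 0.0013 [3.132 0.004 1.461]
world [ 0.3331 -0.0822  0.17  ] row [0.0058 0.0023 0.0008] [-0.2325 -0.4037  0.0039] dist mm 232.94803360889532
```

View pics/side2.png

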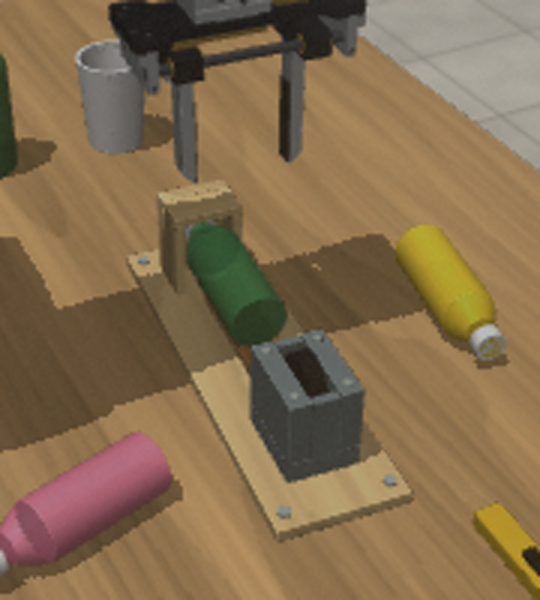

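The bottle lies home, with the cap now hidden under the arch at crop (190,230). Next I'll shut the fingers and go over the wheel.

```bash
python3 -c "
from h import *
plan(0,-.112,.115)"
```

```text
world [ 0.5272 -0.1461  0.115 ] row [0.0035 0.0024 0.0009] [-0.3164 -0.0025  0.1121] dist mm 167.83978483362984
```

Emit:
{"name": "servo_tool", "arguments": {"moves": [[[0.0035, 0.0024, 0, -0.08, -0.002, 0, 1], [0.0035, 0.0024, 0, -0.16, -0.002, 0, 1], [0.0035, 0.0024, 0, -0.24, -0.002, 0, 1], [0.0035, 0.0024, 0, -0.3165, -0.002, 0, 1], [0.0035, 0.0024, 0, -0.3165, -0.002, 0.05, 1], [0.0035, 0.0024, 0, -0.3165, -0.002, 0.1, 1], [0.0035, 0.0024, 0, -0.3165, -0.002, 0.112, 1], [0.0035, 0.0024, 0, -0.3165, -0.002, 0.112, 1], [0.0035, 0.0024, 0, -0.3165, -0.002, 0.112, 1]]]}}

```text
time_s: 5.67
ee_pos: [0.5275, -0.1459, 0.1152]
eef_rot: [-3.141, -0.0, 1.461]
force: [-0.9, -0.7, -0.1]
grip_width: 0.0185
```

```bash
python3 -c "
from h import *
from station import camera
state();plan(0,-.112,.097)
for n,c in(('side',(slice(120,320),slice(200,380))),('top',(slice(150,280),slice(190,390)))):
    a=camera(n)['color'][:,:,::-1][c];cv2.imwrite('pics/%s3.png'%n,cv2.resize(a,None,fx=3,fy=3,interpolation=cv2.INTER_CUBIC))"
```

```text
t 5.67 jig [ 0.0003 -0.1117  0.1152] F [-0.84 -0.75 -0.12] w 0.0185 yawerr 0.0019 [-3.141 -0.     1.461]
world [ 0.5272 -0.1461  0.097 ] row [-0.0004 -0.0001  0.0012] [-0.0006 -0.0006  0.0363] dist mm 18.174710632479776
```

View pics/side3.png

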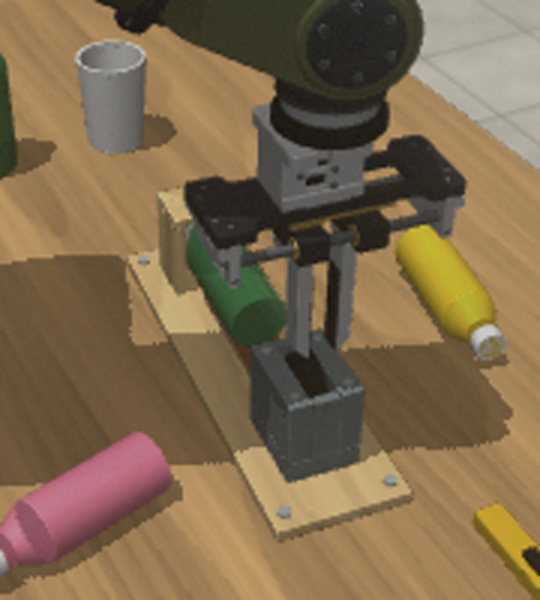

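View pics/top3.png

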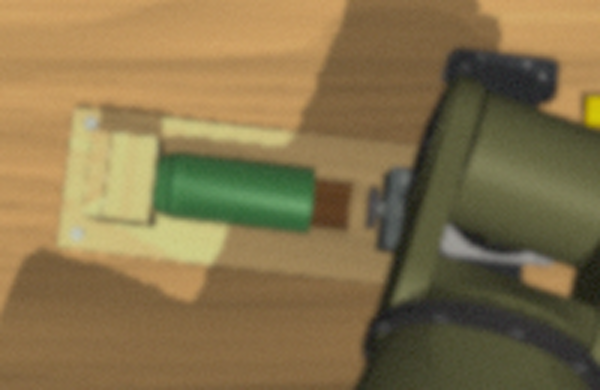

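Emit:
{"name": "servo_tool", "arguments": {"moves": [[[0, 0, 0, 0.003, 0, 0.02, 1], [0, 0, 0, 0.003, 0, 0.034, 1], [0, 0, 0, 0.003, 0, 0.036, 1], [0, 0, 0, 0.003, 0, 0.038, 1], [0, 0, 0, 0.003, 0, 0.038, 1]]]}}

```text
time_s: 6.18
ee_pos: [0.5282, -0.1445, 0.097]
eef_rot: [3.14, 0.0, 1.462]
force: [-0.2, -0.1, -0.9]
grip_width: 0.0003
```

```bash
python3 -c "
from h import *
state()"
```

```text
t 6.18 jig [ 0.0008 -0.1102  0.097 ] F [-0.22 -0.11 -0.95] w 0.0003 yawerr 0.0021 [3.14  0.    1.462]
```

Emit:
{"name": "servo_tool", "arguments": {"moves": [[[0, 0, 0, 0, 0, 0.002, 1], [0, 0, 0, 0, 0, 0.003, 1], [0, 0, 0, 0, 0, 0.003, 1]]]}}

```text
time_s: 6.43
ee_pos: [0.5285, -0.1445, 0.0961]
eef_rot: [3.139, 0.001, 1.462]
force: [-1.0, 0.2, 3.0]
grip_width: 0.0005
```

```bash
python3 -c "
from h import *
state()"
```

```text
t 6.43 jig [ 0.0011 -0.1103  0.0961] F [-0.97  0.09  2.99] w 0.0005 yawerr 0.0021 [3.139e+00 1.000e-03 1.462e+00]
```

Contact at z = 0.096, as expected. I'll press a little more and drag.

Emit:
{"name": "servo_tool", "arguments": {"moves": [[[0, 0, 0, 0, 0, 0.002, 1], [0, 0, 0, 0.005, 0, 0.002, 1], [0, 0, 0, 0.011, 0, 0.002, 1], [0, 0, 0, 0.017, 0, 0.002, 1], [0, 0, 0, 0.023, 0, 0.002, 1], [0, 0, 0, 0.029, 0, 0.002, 1], [0, 0, 0, 0.034, 0, 0.002, 1], [0, 0, 0, 0.034, 0, 0.002, 1]]]}}

```text
time_s: 7.1
ee_pos: [0.5305, -0.1275, 0.0959]
eef_rot: [3.139, 0.001, 1.462]
force: [-3.0, 2.1, 9.3]
grip_width: 0.0009
```

```bash
cat > pic.py <<'E'
from h import *
from station import camera
import sys
k=sys.argv[1]
state()
for n,c in(('side',(slice(190,270),slice(240,330))),('top',(slice(175,255),slice(230,340)))):
    a=camera(n)['color'][:,:,::-1][c];cv2.imwrite('pics/%s%s.png'%(n,k),cv2.resize(a,None,fx=6,fy=6,interpolation=cv2.INTER_CUBIC))
E
python3 pic.py 4
```

```text
t 7.1 jig [ 0.0012 -0.0931  0.0959] F [-3.26  1.7   9.31] w 0.0009 yawerr 0.0023 [3.139e+00 1.000e-03 1.462e+00]
```

View pics/side4.png

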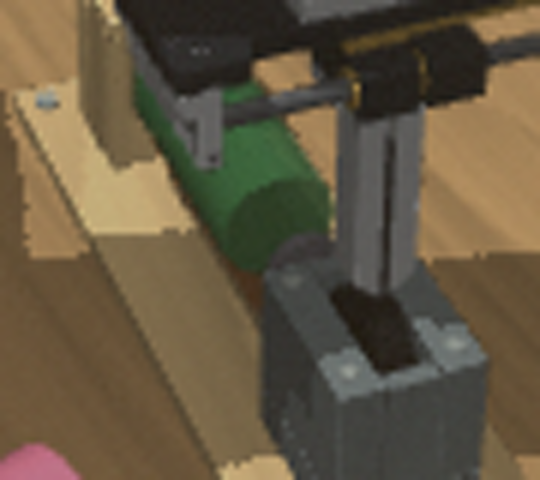

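View pics/top4.png

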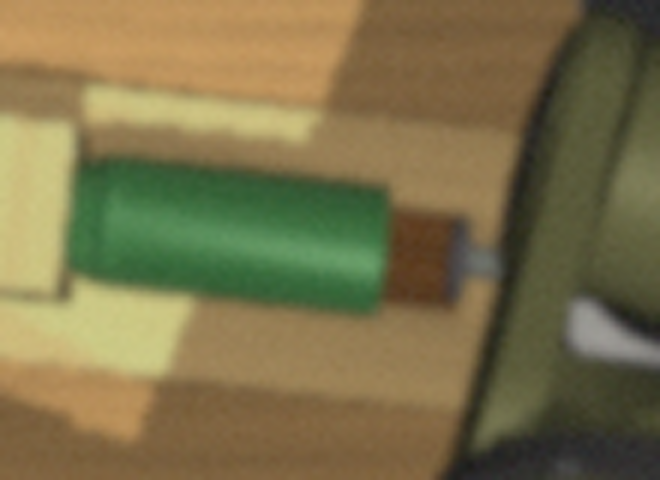

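The jaw advanced: its face is now at about (455,260) in the top crop, with the bottle base at (385,250), so roughly 26 mm remain. Next stroke.

Emit:
{"name": "servo_tool", "arguments": {"moves": [[[0, 0, 0, 0, 0.002, -0.016, 1], [0, 0, 0, -0.02, 0.002, -0.016, 1], [0, 0, 0, -0.036, 0.002, -0.016, 1], [0, 0, 0, -0.036, 0.002, -0.008, 1], [0, 0, 0, -0.036, 0.002, 0, 1], [0, 0, 0, -0.036, 0.002, 0.002, 1], [0, 0, 0, -0.03, 0.002, 0.002, 1], [0, 0, 0, -0.023, 0.002, 0.002, 1], [0, 0, 0, -0.016, 0.002, 0.002, 1], [0, 0, 0, -0.009, 0.002, 0.002, 1], [0, 0, 0, -0.002, 0.002, 0.002, 1], [0, 0, 0, 0, 0.002, 0.002, 1]]]}}

```text
time_s: 8.2
ee_pos: [0.5318, -0.1275, 0.0956]
eef_rot: [3.138, 0.001, 1.462]
force: [-4.0, 0.9, 12.8]
grip_width: 0.0007
```

```bash
python3 pic.py 5
```

```text
t 8.2 jig [ 0.0025 -0.093   0.0956] F [-4.12  0.44 12.81] w 0.0007 yawerr 0.0023 [3.138e+00 1.000e-03 1.462e+00]
```

View pics/top5.png

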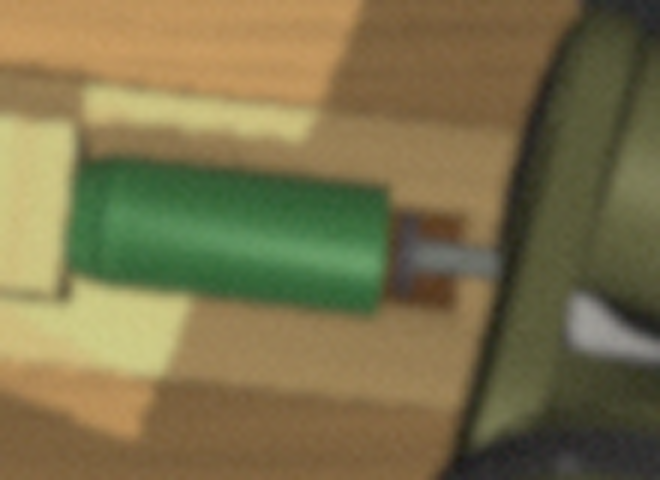

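About 5–8 mm remain: jaw face at about (398,255), base at (387,250). Third stroke, pressing more lightly, until it slips.

Emit:
{"name": "servo_tool", "arguments": {"moves": [[[0, 0, 0, 0, -0.001, -0.016, 1], [0, 0, 0, -0.02, -0.002, -0.016, 1], [0, 0, 0, -0.036, -0.002, -0.016, 1], [0, 0, 0, -0.036, -0.002, -0.008, 1], [0, 0, 0, -0.036, -0.002, 0, 1], [0, 0, 0, -0.036, -0.002, 0.001, 1], [0, 0, 0, -0.033, -0.002, 0.001, 1], [0, 0, 0, -0.028, -0.002, 0.001, 1], [0, 0, 0, -0.024, -0.002, 0.001, 1], [0, 0, 0, -0.02, -0.002, 0.001, 1]]]}}

```text
time_s: 9.13
ee_pos: [0.5302, -0.1389, 0.096]
eef_rot: [3.136, 0.004, 1.462]
force: [-2.6, -11.7, 11.8]
grip_width: 0.0006
```

```bash
python3 -c "
from h import *
state()"
```

```text
t 9.13 jig [ 0.0022 -0.1045  0.096 ] F [ -1.24 -11.94  11.79] w 0.0006 yawerr 0.0021 [3.136 0.004 1.462]
```

Emit:
{"name": "servo_tool", "arguments": {"moves": [[[0, 0, 0, 0.004, 0, 0, 1], [0, 0, 0, 0.008, 0, 0, 1], [0, 0, 0, 0.012, 0, 0, 1]]]}}

```text
time_s: 9.38
ee_pos: [0.5311, -0.1338, 0.0961]
eef_rot: [3.134, 0.005, 1.461]
force: [-0.7, -6.9, 6.6]
grip_width: 0.0008
```

```bash
python3 pic.py 6
```

```text
t 9.38 jig [ 0.0026 -0.0993  0.0961] F [ 0.08 -6.89  6.62] w 0.0008 yawerr 0.0017 [3.134 0.005 1.461]
```

View pics/top6.png

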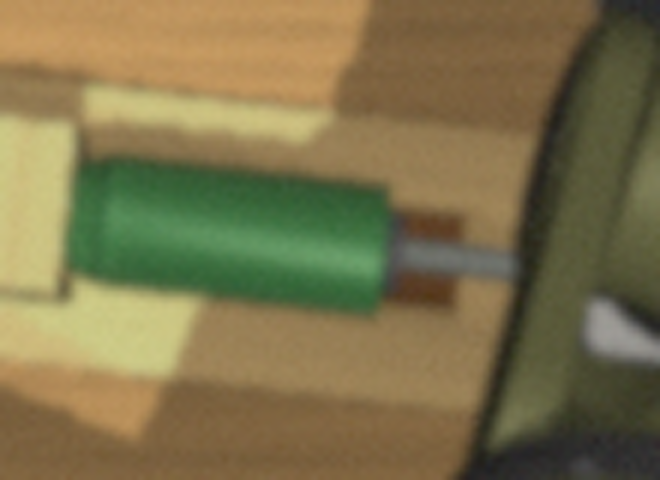

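View pics/side6.png

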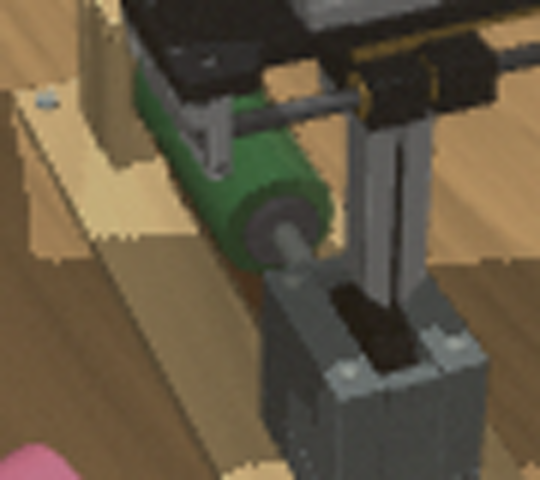

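The jaw is flush against the base. The tangential force went from about 1 N to 7–12 N while the finger slid 5 mm, so it is slipping on a tight jaw. I'll lift off.

Emit:
{"name": "servo_tool", "arguments": {"moves": [[[0, 0, 0, 0, 0, -0.02, 1], [0, 0, 0, 0, 0, -0.06, 1], [0, 0, 0, 0, 0, -0.12, 1], [0, 0, 0, -0.08, 0, -0.18, 1], [0, 0, 0, -0.16, 0, -0.2, 1], [0, 0, 0, -0.2, 0, -0.2, 1], [0, 0, 0, -0.2, 0, -0.2, 1], [0, 0, 0, -0.2, 0, -0.2, 1]]]}}

```text
time_s: 10.15
ee_pos: [0.5192, -0.233, 0.1962]
eef_rot: [3.135, 0.004, 1.459]
force: [0.6, 0.5, -0.7]
grip_width: 0.0006
```

```bash
python3 pic.py 7
```

```text
t 10.15 jig [ 0.0017 -0.1992  0.1962] F [ 0.58  0.57 -0.68] w 0.0006 yawerr -0.0001 [3.135 0.004 1.459]
```

View pics/top7.png

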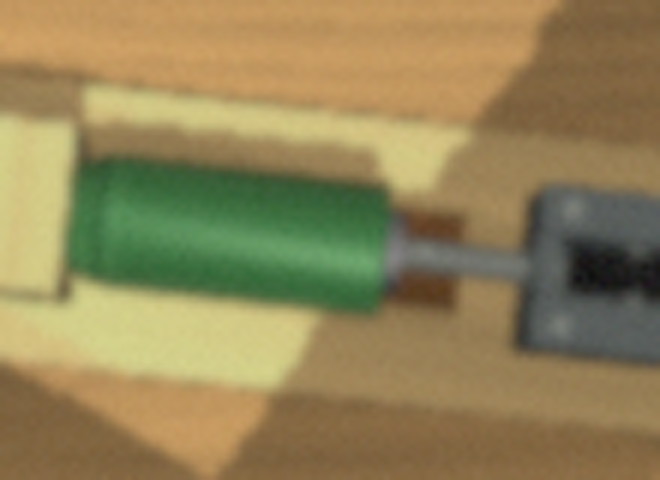

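View pics/side7.png

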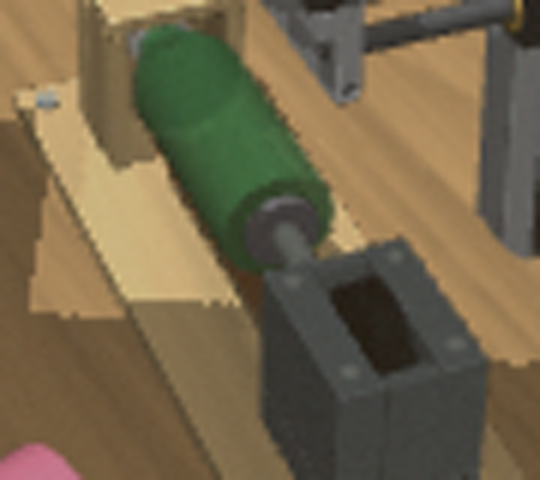

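```bash
python3 -c "
from station import hand_in
print(hand_in())"
```

```text
the job is handed in; nothing more can be done
None
```

I slid the green bottle home, rolled the jaw up to its base with the thumbwheel, and handed the job in at about 10 s. `hand_in` gives no verdict.

- **Bottle:** I gripped it across its diameter and slid it about 22 mm, until the stop pushed back with about 7 N and the fingers slipped on it. Then I let go and lifted clear. I did not measure the cap gap directly, because the arch hides the cap from above.
- **Jaw:** I made three strokes on the rim with the shut fingertip. On the third, the force along the jig rose to 7–12 N, against about 2 N or less after the earlier strokes. The finger then slid 5 mm on the rim, which means the jaw is tight.
- **Last pictures:** Both views show the jaw against the base with no visible gap, the bottle straight in the cradle, and the arm clear with about zero force. These were close-ups of the jig. The arm stayed clear of the other things on the desk, but I took no final full view of them.
- **Disagreements:** My first jig position from the images was about 2.5 mm off in x. The grip force showed it, and I corrected for it. Pressing on the wheel reached about 13 N instead of the suggested 5 N.

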